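# Complete the slotted mass set and seat its drawer

## Task

Slide the loose slotted mass sideways onto the hanger stem standing in the open drawer, so that it lies flat on the mass already there with its slot facing roughly the opposite way from that one's, and let go. Then push the drawer in gently until it clicks home on its catch and stays there, with the mass still sitting on the stem, and leave everything else alone.

Things in the scene. Friction and masses are not known exactly. Their poses are not given: they have to be found in the camera images.
- mass: The loose slotted mass: a plain steel disc, 56 mm across, 16 mm thick, about 0.26 kg, lying flat on the bench. A slot 11 mm wide runs from the centre out through the rim, towards its own +x; the blind end lies 6 mm behind the centre. Origin: centre of the underside, z up. Grip it across its y axis, on the rim either side of the slot.
- mass_mouth (a point): Middle of the slot's mouth at the rim of the loose mass: 28 mm along the mass's +x from its centre, at half thickness (8 mm above the underside). Axes as the mass's.
- lower_mass: The mass already on the hanger: steel disc, 64 mm across, 16 mm thick, with the same slot towards its own +x, at whatever yaw it was left (towards the drawer front, within about 50 degrees either way). It can turn stiffly about the stem but does not come off. Origin: centre of its underside, on the stem axis.
- stem (a point): Point on the upright stem's axis at the top face of the lower mass, 38 mm above the bench, where the loose mass's underside must rest. Axes as the drawer's. The stem, 6 mm thick, is fixed in the drawer and ends in a ball 14 mm across, its underside 43 mm and top 57 mm above this point: a mass goes on only from the side, below the ball. The drawer slides if the stem is pushed with over 3 N.
- drawer_front (a point): Middle of the top edge of the drawer front's outer face, 100 mm above the bench. Axes: +x the way the drawer is pushed home, y along the front, z up. A flat wooden panel 236 mm wide, 6 to 100 mm above the bench; a small brass knob sticks out 18 mm in its middle at 30 mm height. The stem is 101 mm behind (+x); the drawer is 188 mm wide inside, side walls 66 mm above the bench.
- drawer (a joint): How far the drawer is out, m: 0.165 to 0.19 at the start. Its stop and catch sit differently each time, so it seats anywhere from -0.006 to +0.006. Sliding takes 3 N; 15 mm before the seat a sprung roller resists with up to 11 N; past its crest, 6 mm before the seat, it draws the drawer in to a hard stop; let go sooner and it springs back. Over 40 N from the fingers is too rough.
- catch (a joint): Lift of the sprung catch roller hidden inside the chest, m: 0 when free, up to 0.004 on the crest, about 0.001 when the drawer is home and held by it.
- chest: The fixed low wooden chest that holds the drawer: 260 mm deep, 240 mm wide, 125 mm high. Origin: centre of its underside; +x is the direction in which the drawer goes in; its front face is 130 mm along -x.
- maquette: Bystander: a small plaster figure, 56 mm across, 110 mm high, standing. Origin: centre of its underside.
- bowl: Bystander: a white ceramic bowl, 100 mm across, 50 mm high. Origin: centre of its underside.
- jar: Bystander: a small amber jar with a black cap, 48 mm across, 65 mm high. Origin: centre of its underside.
Not all that is in view belongs to the job. There is more than one size of the mass; the job needs the largest.

How it is judged:
On the way:
1. the mass lies flat on the lower mass with the stem in its slot, its slot turned away from the lower one's, let go, while the drawer is still open (horizontal distance between mass and stem below 0.007 m and z of mass in the frame of stem between -0.003 and 0.003 m and angle between mass's own z axis and vertical below 0.1 rad and x of mass_mouth in the frame of lower_mass below -0.006 m and contact force between the fingers and mass below 0.2 N and value of joint drawer above 0.08 m), for 0.2 s.
At the end, for the whole second after the job is handed in: Drawer at rest on its stop, past the crest (joint under 8 mm, catch lift 0.5 to 2.5 mm). The mass lies flat (3 mm, 0.1 rad) on the lower mass, centre within 9 mm of the stem axis, at rest, its slot mouth on the far side from the lower one's (over about 100 degrees) (value of joint drawer below 0.008 m and value of joint catch between 0.0005 and 0.0025 m and velocity of joint drawer between -0.005 and 0.005 m/s and horizontal distance between mass and stem below 0.009 m and z of mass in the frame of stem between -0.003 and 0.003 m and angle between mass's own z axis and vertical below 0.1 rad and x of mass_mouth in the frame of lower_mass below -0.003 m and linear speed of mass below 0.01 m/s); the robot touches nothing.
It fails at once if the fingers press the drawer with more than 40 N (contact force between the fingers and drawer above 40 N).
It fails at once if a bystander is moved by more than 20 mm (distance of any of maquette, bowl, jar from where it was at the start of the episode above 0.02 m).
It also fails if it takes over 67 s, if anything falls off the work surface, if the arm or the gripper's body presses on something with over 40 N, if the wrist force passes 120 N, or if a joint passes its speed limit or range.

## Robot

A 7-joint arm with a two-finger parallel gripper is mounted at the origin on the work surface. World frame = base frame: x ahead of the robot, y to its left, z up, the work surface at z = 0. Lengths are in m, angles in rad, forces in N, time in s.
With the tool pointing down it reaches from about 0.425 to 0.925 m from the base axis. Payload 6.8 kg.
Tool frame: the origin (TCP) lies on the centre line of the jaws, within the pads' length; the fingertips stand 8 mm ahead of it and the grasp point (between the pads) lies 11 mm behind it; z points along the fingers, y is the line along which they close (so a half turn about z gives the same grasp; the last joint's range is limited). The gripper opens to 88 mm and grips with 3 to 60 N. Pads are 20 mm wide; open, the fingers measure 115 mm over their backs; the gripper's body (75 mm by 178 mm) begins 61 mm behind the grasp point.
Start: joints at [1.082, 0.477, 0.022, 1.555, -0.011, 1.109, -0.083], TCP at [0.251, -0.627, 0.231] pointing down, gripper open.
Joint ranges: [-2.96, 2.96], [-0.34, 2.1], [-1.41, 1.46], [0.24, 2.44], [-1.37, 4.51], [0.17, 1.92], [-2.96, 2.96]. Speed limits (rad/s): [2.39, 2.39, 3.14, 3.14, 3.14, 3.14, 3.14].

## Interface

Orientations are given as a unit quaternion [x, y, z, w].
In Python, from plant import robot, imaging gives the robot as it stands.
- The arm moves only by the shell command python3 -m jog 'ROWS' [FORCE]. ROWS is JSON, a list of rows, each an object with "rotation": the turn, a rotation vector about the tool's x, y, z each as a share of 90 degrees, from -1 to 1, a list of three; "offset": the shift along the tool's x, y, z each as a share of 0.15 m, from -1 to 1, a list of three; "jaw": the opening, from 0 (shut) to 1 (fully open). In form: [{"rotation": [rx, ry, rz], "offset": [dx, dy, dz], "jaw": jaw}, ...]. A call has 1 to 8 rows; each row is the pose to reach, as a shift and turn from the pose commanded when the call began, along the tool's axes at that moment; what a row does not reach only later rows make up. A row lasts 1/12 s, in which the tool goes at most 41.7 mm and 7.16 degrees, less where a joint would pass 70% of its speed; a pose out of reach is approached as far as the arm can. A call with a number of a shift or a turn outside -1 to 1 is refused whole. A call with a gripper value outside its range is refused whole. The fingers move at their own pace and stop on an object; FORCE is the grip in N (left out, the last holds). Time passes only in rows, so rows that repeat a pose let the fingers close. It gives the time, the measured TCP pose, the force, the opening and the grip force at its end, in the units of the state.
- robot.get_state(): the state, without advancing time (a new reading comes with each control period).
- imaging.grab_frame(name): name is "scene" or "top"; returns the picture (420x560x3 uint8, red, green, blue); there is no depth.
- imaging.calibration(name): a dict with "fx", "fy", "cx", "cy" (pixels), "rvec" (rotation vector, rad) and "tvec" (3), from world to camera coordinates, as OpenCV has them. Camera axes: x right, y down, z forward; pixel columns grow to the right and rows downward; lengths in m; the calibration is good to about 2 mm. A picture is of the moment at which its call begins. calibration takes no time and is no camera call.
- robot.finish_job(): hands the job in; it is judged then, once.
The state is a dict: "time": time; "qpos": joint angles; "joint_vel": joint speeds; "joint_efforts": joint torques, N m; "tcp_pos": TCP position; "ee_rot": TCP orientation; "ft_force": force on the tool from outside, world axes, zero at the start; "moment": the same for the moment, N m; "finger_gap": finger opening in m; "grip_force": force on a finger pad.
Only numpy, scipy, OpenCV 4.12 (cv2) and the standard library are available. Lean on these libraries where they do the work, as an engineer would, in place of code of your own. Each camera call takes 0.05 s, during which the arm holds its last target. There are 200 camera calls.

## Working session

There is one attempt and no reset: what is moved stays moved. The work goes in short steps, Python scripts to look and compute and a shell command to move; the robot and the scene stay as the last step left them, time stands still between calls to the robot, and variables do not carry over. Pictures are saved under pics/ and viewed, at most 10 in all, crops included, and the job is handed in when it is done.

```bash
mkdir -p pics; python3 - <<'E'
from plant import robot, imaging
import cv2,numpy as np
for n in ("scene","top"):
    f=imaging.grab_frame(n); cv2.imwrite(f"pics/{n}0.png",f[:,:,::-1])
    c=imaging.calibration(n); R=cv2.Rodrigues(np.array(c["rvec"]))[0]; print(n,c, -R.T@np.array(c["tvec"]).ravel())
s=robot.get_state();print(s["tcp_pos"],s["ee_rot"],s["time"],s["finger_gap"])
E
```

```text
scene {'fx': 444.0589462150635, 'fy': 444.0589462150635, 'cx': 280.6255027911741, 'cy': 212.00285164865662, 'rvec': array([ 1.54191607,  2.17977184, -0.70679553]), 'tvec': array([ 0.24947284, -0.3584909 ,  1.35251078])} [1.12063985 0.10910279 0.86735272]
top {'fx': 482.95363168740147, 'fy': 482.95363168740147, 'cx': 275.5025515286374, 'cy': 207.59161563223054, 'rvec': array([ 2.16089134, -2.21426351,  0.14475401]), 'tvec': array([-0.06730891,  0.5718511 ,  1.11417845])} [ 0.45934129 -0.04018345  1.16633128]
[ 0.25065268 -0.62617787  0.22980255] [ 9.81928132e-01  1.89252511e-01 -2.13145400e-04 -7.64969832e-04] 0.1 0.08796388033153936
```

View pics/scene0.png

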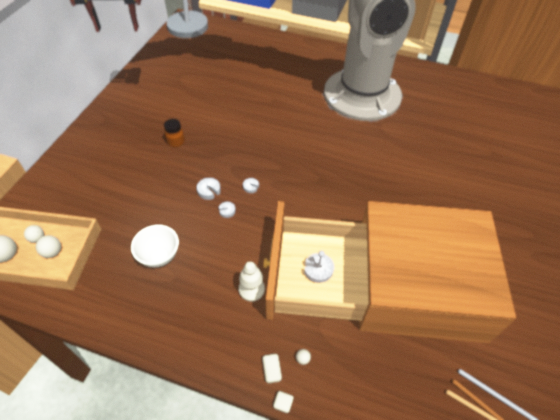

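View pics/top0.png

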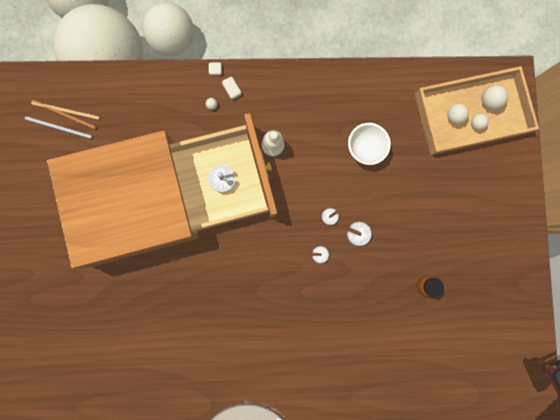

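The pictures show the largest loose mass at top (359,233), two smaller decoys, the hanger at (222,178), and the drawer front running from (250,117) to (272,214). The maquette stands just outside the front at (272,143). I'll measure these from close-up crops.

```bash
cat > h.py <<'E'
from plant import robot, imaging
import cv2,numpy as np
def cal(n):
    c=imaging.calibration(n); K=np.array([[c["fx"],0,c["cx"]],[0,c["fy"],c["cy"]],[0,0,1]])
    return K,np.array(c["rvec"]).ravel(),np.array(c["tvec"]).ravel()
def ray(n,uv,z):
    K,r,t=cal(n);R=cv2.Rodrigues(r)[0];o=-R.T@t
    d=R.T@np.linalg.inv(K)@np.array([uv[0],uv[1],1.]);return o+d*(z-o[2])/d[2]
def pix(n,p):
    K,r,t=cal(n);return cv2.projectPoints(np.array([p],float),r,t,K,None)[0].ravel()
def crop(n,u,v,w,h,s,f=None):
    f=imaging.grab_frame(n) if f is None else f
    return cv2.resize(f[v:v+h,u:u+w],None,fx=s,fy=s,interpolation=cv2.INTER_CUBIC)
E
python3 - <<'E'
from h import *
t=imaging.grab_frame("top");s=imaging.grab_frame("scene")
a=crop("top",190,105,100,120,4,t);b=crop("top",335,210,50,50,8,t)
c=np.zeros((480,800,3),np.uint8);c[:,:400]=a;c[:400,400:]=b
cv2.imwrite("pics/c1.png",c[:,:,::-1])
hsv=cv2.cvtColor(t,cv2.COLOR_RGB2HSV)
m=((hsv[...,1]<60)&(hsv[...,2]>110)).astype(np.uint8)
n,l,st,ce=cv2.connectedComponentsWithStats(m)
for i in range(1,n):
    if st[i,4]>60 and st[i,1]>100: print(st[i],ce[i])
cs,_=cv2.findContours(m[215:255,340:380].copy(),0,2)
k=max(cs,key=cv2.contourArea);(x,y),r=cv2.minEnclosingCircle(k);x+=340;y+=215
p=ray("top",(x,y),.016);print("mass",x,y,r,p)
for name,uv,z in (("stemball",(222,178),.088),("maq",(272,143),.05),("frontA",(250,117),.1),("frontB",(274,213),.1)):print(name,ray("top",uv,z))
for c in [(49,161),(165,132),(190,236),(73,266)]: print("chest",ray("top",c,.125))
E
```

```text
[448 104  21  20 327] [457.75840979 113.44342508]
[472 114  16  16 204] [479.43627451 121.50980392]
[ 25 116  67  23 287] [ 57.99303136 127.17770035]
[ 348  123   43   42 1427] [368.9614576  143.44989488]
[262 131  22  25 448] [272.484375   143.06919643]
[208 165  28  28 607] [221.28336079 178.28830313]
[321 208  18  17 222] [329.46846847 216.38288288]
[346 222  26  24 442] [359.39140271 233.82579186]
[548 234  12 126 959] [555.1459854  282.81021898]
[312 246  18  17 223] [320.40358744 254.17040359]
[211 404  71  16 804] [246.24129353 412.96268657]
mass 358.6370964050293 233.54838752746582 12.645264625549316 [ 0.50431584 -0.27933207  0.016     ]
stemball [0.63392441 0.03955829 0.088     ]
maq [ 0.72093861 -0.0762153   0.05      ]
frontA [ 0.76986285 -0.02644399  0.1       ]
frontB [ 0.55117169 -0.07503418  0.1       ]
chest [0.6726224  0.40765778 0.125     ]
chest [0.73206705 0.15936786 0.125     ]
chest [0.50373643 0.10706884 0.125     ]
chest [0.446487   0.35343086 0.125     ]
```

View pics/c1.png

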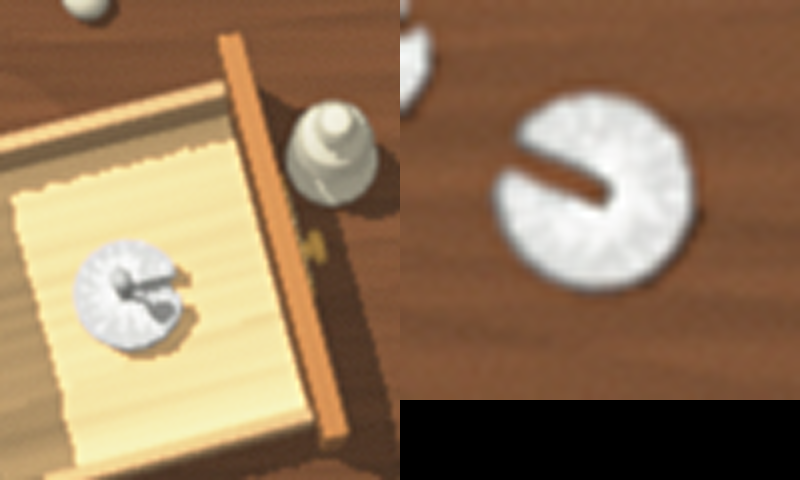

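```bash
cat >> h.py <<'E'
from scipy.spatial.transform import Rotation as Ro
def to(p,yaw):
    "shares to reach TCP p, tool down with tool x at yaw (deg)"
    s=robot.get_state();R=Ro.from_quat(s["ee_rot"])
    o=R.inv().apply(np.array(p)-s["tcp_pos"])/.15
    T=Ro.from_euler('z',yaw,degrees=True)*Ro.from_euler('x',180,degrees=True)
    print("t",round(s["time"],2),"offset",o.round(3),"rot",((R.inv()*T).as_rotvec()/(np.pi/2)).round(3))
E
python3 - <<'E'
from h import *
q=lambda u,v:(190+u/4-.4,105+v/4-.4)
A=ray("top",q(241,35),.1);B=ray("top",q(346,435),.1);print("front",A,B,np.linalg.norm(A-B),(A+B)/2)
d=np.array([-(A-B)[1],(A-B)[0]]);d/=np.linalg.norm(d);print("d yaw",np.degrees(np.arctan2(d[1],d[0])))
print("stem from front",((A+B)/2)[:2]+.101*d)
print("ball",ray("top",q(122,280),.088),"lower disc",ray("top",q(131,295),.038))
print("lowmouth",ray("top",q(182,278),.038))
M=lambda u,v:ray("top",(335+u/8-.45,210+v/8-.45),.016)
c=M(594,192);m=M(507,155)-c;print("mass",c,"yaw",np.degrees(np.arctan2(m[1],m[0])), np.linalg.norm(m))
yaw=np.degrees(np.arctan2(m[1],m[0]))
s=imaging.grab_frame("scene");u,v=pix("scene",c).astype(int);print("mass pred scene",pix("scene",c))
w,x=pix("scene",[.634,.04,.088]).astype(int)
f=np.zeros((400,800,3),np.uint8);f[:,:400]=crop("",u-25,v-25,50,50,8,s);f[:,400:]=crop("",w-40,x-30,80,80,5,s)
cv2.imwrite("pics/c2.png",f[:,:,::-1]);print(u,v,w,x)
to([c[0],c[1],.08],yaw)
E
```

```text
front [ 0.77830685 -0.02628186  0.1       ] [ 0.5502853  -0.07967137  0.1       ] 0.23418853288263025 [ 0.66429607 -0.05297662  0.1       ]
d yaw 103.17797802843467
stem from front [0.64127043 0.04536371]
ball [0.64174896 0.04370309 0.088     ] lower disc [0.64116968 0.04244728 0.038     ]
lowmouth [0.65067968 0.012325   0.038     ]
mass [ 0.5013316 -0.4006735  0.016    ] yaw 65.51571943619716 0.028361626952152615
mass pred scene [165.2824694  173.13401174]
165 173 319 250
t 0.25 offset [ 2.11  -0.775  1.002] rot [-0.001 -0.    -0.486]
```

View pics/c2.png

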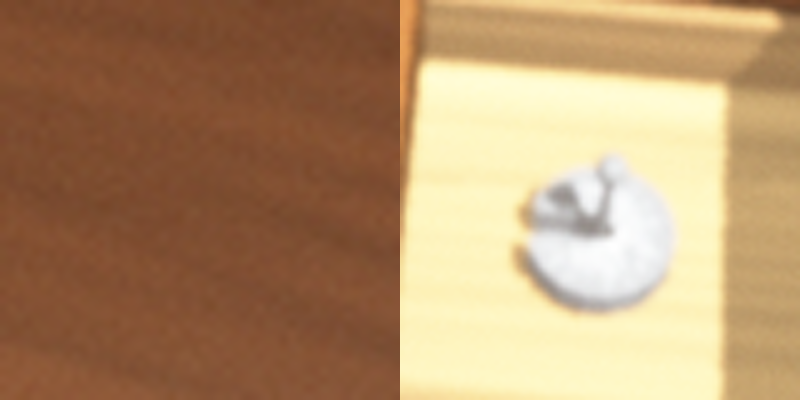

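The scene crop confirms the ball at about (321,252.6) and the lower slot facing the drawer front. My mass crop missed because I forgot the 400-pixel canvas shift, so I'll redo the numbers.

```bash
python3 - <<'E'
from h import *
M=lambda u,v:ray("top",(335+u/8-.45,210+v/8-.45),.016)
c=M(194,192);m=M(107,155)-c;print("mass",c,np.degrees(np.arctan2(m[1],m[0])),np.linalg.norm(m))
print("ball scene",ray("scene",(321,252.6),.088))
s=imaging.grab_frame("scene");h=cv2.cvtColor(s,cv2.COLOR_RGB2HSV);k=((h[...,1]<70)&(h[...,2]>120)).astype(np.uint8)
u,v=pix("scene",c).astype(int);cs,_=cv2.findContours(k[v-20:v+20,u-20:u+20].copy(),0,2)
(x,y),r=cv2.minEnclosingCircle(max(cs,key=cv2.contourArea));print("mass scene",ray("scene",(x+u-20,y+v-20),.012),u,v,x,y,r)
yaw=np.degrees(np.arctan2(m[1],m[0]));to([c[0],c[1],.08],yaw)
E
```

```text
mass [ 0.50430233 -0.27972458  0.016     ] 65.53313326033935 0.02828273056372318
ball scene [0.63891572 0.0436383  0.088     ]
mass scene [ 0.50555027 -0.28044617  0.012     ] 208 186 20.05714225769043 21.77142906188965 12.371661186218262
t 0.3 offset [ 2.428 -1.517  1.003] rot [-0.    -0.    -0.486]
```

```bash
R='{"rotation":[0,0,-0.486],"offset":[1,-0.65,0.2],"jaw":1}'; python3 -m jog '[{"rotation":[0,0,-0.486],"offset":[1,-0.65,0.2],"jaw":1},{"rotation":[0,0,-0.486],"offset":[1,-0.65,0.2],"jaw":1},{"rotation":[0,0,-0.486],"offset":[1,-0.65,0.2],"jaw":1},{"rotation":[0,0,-0.486],"offset":[1,-0.65,0.2],"jaw":1},{"rotation":[0,0,-0.486],"offset":[1,-0.65,0.2],"jaw":1},{"rotation":[0,0,-0.486],"offset":[1,-0.65,0.2],"jaw":1},{"rotation":[0,0,-0.486],"offset":[1,-0.65,0.2],"jaw":1}]' 30; python3 -c "
from h import *
to([.505,-.280,.08],65.5)"
```

```text
time: 0.88
tcp_pos: [0.3549, -0.479, 0.2006]
ee_rot: [0.839, 0.545, 0.0, -0.0]
ft_force: [-0.2, -0.9, 0.2]
finger_gap: 0.088
grip_force: 0.0
t 0.88 offset [1.619 0.374 0.805] rot [-0.    -0.     0.005]
```

```bash
python3 -m jog '[{"rotation":[0,0,0],"offset":[1,0.25,0.5],"jaw":1},{"rotation":[0,0,0],"offset":[1,0.25,0.5],"jaw":1},{"rotation":[0,0,0],"offset":[1,0.25,0.5],"jaw":1},{"rotation":[0,0,0],"offset":[1,0.25,0.5],"jaw":1},{"rotation":[0,0,0],"offset":[1,0.25,0.5],"jaw":1}]'; python3 -m jog '[{"rotation":[0,0,0],"offset":[0.62,0.124,0.305],"jaw":1},{"rotation":[0,0,0],"offset":[0.62,0.124,0.305],"jaw":1},{"rotation":[0,0,0],"offset":[0.62,0.124,0.305],"jaw":1},{"rotation":[0,0,0],"offset":[0.62,0.124,0.305],"jaw":1},{"rotation":[0,0,0],"offset":[0.62,0.124,0.305],"jaw":1}]'; python3 -c "
from h import *
to([.505,-.280,.011],65.5)"
```

```text
time: 1.3
tcp_pos: [0.4533, -0.3525, 0.123]
ee_rot: [0.84, 0.543, 0.001, -0.002]
ft_force: [-0.0, 0.6, -0.2]
finger_gap: 0.088
grip_force: 0.0
time: 1.72
tcp_pos: [0.5057, -0.2822, 0.0794]
ee_rot: [0.841, 0.541, -0.0, -0.0]
ft_force: [0.0, -0.9, 0.7]
finger_gap: 0.0878
grip_force: 0.0
t 1.72 offset [ 0.011 -0.009  0.456] rot [-0.001  0.     0.   ]
```

```bash
python3 -m jog '[{"rotation":[0,0,0],"offset":[0.01,-0.01,0.2],"jaw":1},{"rotation":[0,0,0],"offset":[0.01,-0.01,0.35],"jaw":1},{"rotation":[0,0,0],"offset":[0.01,-0.01,0.456],"jaw":1},{"rotation":[0,0,0],"offset":[0.01,-0.01,0.456],"jaw":1},{"rotation":[0,0,0],"offset":[0.01,-0.01,0.456],"jaw":1}]'; python3 -m jog '[{"rotation":[0,0,0],"offset":[0,0,0],"jaw":0.4},{"rotation":[0,0,0],"offset":[0,0,0],"jaw":0.4},{"rotation":[0,0,0],"offset":[0,0,0],"jaw":0.4},{"rotation":[0,0,0],"offset":[0,0,0],"jaw":0.4},{"rotation":[0,0,0],"offset":[0,0,0],"jaw":0.4},{"rotation":[0,0,0],"offset":[0,0,0],"jaw":0.4},{"rotation":[0,0,0],"offset":[0,0,0],"jaw":0.4},{"rotation":[0,0,0],"offset":[0,0,0],"jaw":0.4}]' 30
```

```text
time: 2.13
tcp_pos: [0.5038, -0.2826, 0.0118]
ee_rot: [0.842, 0.54, -0.001, 0.0]
ft_force: [0.2, 0.0, 0.2]
finger_gap: 0.0879
grip_force: 0.0
time: 2.8
tcp_pos: [0.5047, -0.2804, 0.012]
ee_rot: [0.841, 0.541, -0.0, 0.0]
ft_force: [-1.7, 1.0, 6.4]
finger_gap: 0.0553
grip_force: 30.0
```

```bash
python3 -m jog '[{"rotation":[0,0,0],"offset":[0,0,-0.2],"jaw":0.4},{"rotation":[0,0,0],"offset":[0,0,-0.5],"jaw":0.4},{"rotation":[0,0,0],"offset":[0,0,-0.75],"jaw":0.4},{"rotation":[0,0,0],"offset":[0,0,-1],"jaw":0.4},{"rotation":[0,0,0],"offset":[0,0,-1],"jaw":0.4}]'; python3 -c "
from h import *
S=np.array([.6405,.0437]);d=np.array([-.228,.974])
to([*(S-.055*d),.16],103.5)
s=robot.get_state();print(s['tcp_pos'],s['ft_force'],s['grip_force'],s['finger_gap'])"
```

```text
time: 3.22
tcp_pos: [0.5089, -0.282, 0.1688]
ee_rot: [0.841, 0.541, 0.003, 0.005]
ft_force: [1.5, -0.4, -2.6]
finger_gap: 0.0555
grip_force: 30.0
t 3.22 offset [2.049 0.123 0.06 ] rot [ 0.007  0.003 -0.422]
[ 0.50887779 -0.28199646  0.16883265] [ 1.48876794 -0.38784737 -2.55796431] 29.99922598930425 0.05547645283312537
```

```bash
python3 -m jog '[{"rotation":[0,0,-0.05],"offset":[0.15,0,0],"jaw":0.4},{"rotation":[0,0,-0.1],"offset":[0.35,0,0],"jaw":0.4},{"rotation":[0,0,-0.15],"offset":[0.55,0.03,0],"jaw":0.4},{"rotation":[0,0,-0.2],"offset":[0.75,0.05,0],"jaw":0.4},{"rotation":[0,0,-0.26],"offset":[0.9,0.06,0],"jaw":0.4},{"rotation":[0,0,-0.32],"offset":[1,0.06,0],"jaw":0.4},{"rotation":[0,0,-0.38],"offset":[1,0.06,0],"jaw":0.4},{"rotation":[0,0,-0.422],"offset":[1,0.06,0],"jaw":0.4}]'; python3 -c "
from h import *
S=np.array([.6405,.0437]);d=np.array([-.228,.974])
to([*(S-.055*d),.16],103.5)"
```

```text
time: 3.88
tcp_pos: [0.5749, -0.1455, 0.1603]
ee_rot: [0.616, 0.788, 0.0, -0.001]
ft_force: [-0.3, 0.0, -3.2]
finger_gap: 0.0553
grip_force: 30.0
t 3.88 offset [0.752 0.724 0.002] rot [-0.001 -0.001  0.005]
```

```bash
python3 -m jog '[{"rotation":[0,0,0],"offset":[0.15,0.15,0],"jaw":0.4},{"rotation":[0,0,0],"offset":[0.3,0.3,0],"jaw":0.4},{"rotation":[0,0,0],"offset":[0.5,0.5,0],"jaw":0.4},{"rotation":[0,0,0],"offset":[0.65,0.65,0],"jaw":0.4},{"rotation":[0,0,0],"offset":[0.752,0.724,0],"jaw":0.4},{"rotation":[0,0,0],"offset":[0.752,0.724,0],"jaw":0.4},{"rotation":[0,0,0],"offset":[0.752,0.724,0],"jaw":0.4}]'; python3 - <<'E'
from h import *
S=np.array([.6405,.0437]);d=np.array([-.228,.974])
to([*(S-.055*d),.055],103.5)
t=imaging.grab_frame("top");s=imaging.grab_frame("scene");p=robot.get_state()["tcp_pos"];print(p)
u,v=pix("top",p).astype(int);w,x=pix("scene",p).astype(int);print(u,v,w,x)
f=np.zeros((400,800,3),np.uint8);f[:,:400]=crop("",u-50,v-50,100,100,4,t);f[:,400:]=crop("",w-40,x-20,80,80,5,s)
cv2.imwrite("pics/c3.png",f[:,:,::-1])
E
```

```text
time: 4.47
tcp_pos: [0.6537, -0.0107, 0.1601]
ee_rot: [0.618, 0.786, -0.0, -0.001]
ft_force: [-0.1, -1.4, -2.9]
finger_gap: 0.0558
grip_force: 30.0
t 4.47 offset [ 0.006 -0.002  0.7  ] rot [-0.001 -0.001  0.002]
[ 0.65331534 -0.01405302  0.16034121]
244 162 293 230
```

View pics/c3.png

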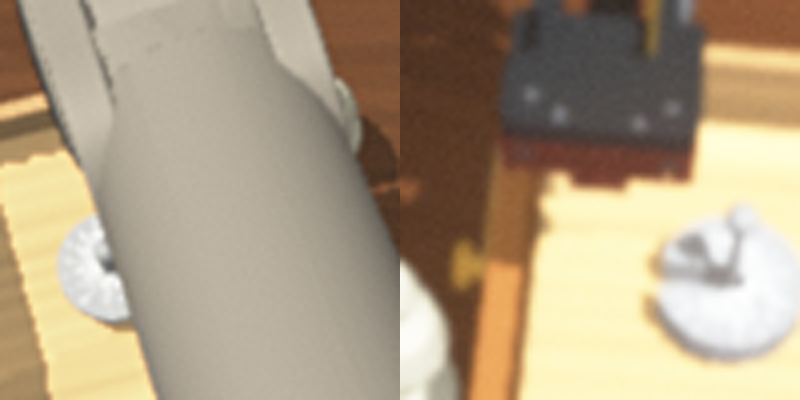

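The arm hides the mass from the top camera, and the fingers hide it from the scene camera; the stem ball is still visible at scene (320.6,253). The jaws centre the mass laterally, so I'll refine the stem position with disc fits on the first pictures.

```bash
python3 - <<'E'
from h import *
from scipy.spatial import ConvexHull
for n,(u,v),tu in (("top",(222,179),0),("scene",(318,267),0)):
    f=cv2.imread(f"pics/{n}0.png");h=cv2.cvtColor(f,cv2.COLOR_BGR2HSV)
    k=((h[...,1]<60)&(h[...,2]>90)).astype(np.uint8)
    if n=="scene": k[:258]=0   # drop ball/stem rising above disc
    l=cv2.connectedComponents(k)[1];k=(l==l[v,u]+0) if l[v,u] else (l==l[v+5,u])
    P=np.argwhere(k)[:,::-1].astype(float);H=P[ConvexHull(P).vertices]
    W=np.array([ray(n,p,.03)[:2] for p in H])
    A=np.c_[2*W,np.ones(len(W))];x=np.linalg.lstsq(A,(W**2).sum(1),rcond=None)[0]
    print(n,len(P),x[:2],np.sqrt(x[2]+x[0]**2+x[1]**2),np.std(np.linalg.norm(W-x[:2],axis=1)))
E
```

```text
top 611 [0.6429714  0.04483208] 0.0331314450500233 0.0005970671555491682
scene 737 [0.63305018 0.05090688] 0.041610228918954335 0.002161692426612829
```

```bash
python3 -c "
from h import *
S=np.array([.6413,.0445]);d=np.array([-.228,.974])
to([*(S-.050*d),.0515],103.2)"
```

```text
t 4.57 offset [0.065 0.013 0.726] rot [-0.001  0.     0.003]
```

```bash
python3 -m jog '[{"rotation":[0,0,0.003],"offset":[0.065,0.013,0],"jaw":0.4},{"rotation":[0,0,0.003],"offset":[0.065,0.013,0.15],"jaw":0.4},{"rotation":[0,0,0.003],"offset":[0.065,0.013,0.3],"jaw":0.4},{"rotation":[0,0,0.003],"offset":[0.065,0.013,0.45],"jaw":0.4},{"rotation":[0,0,0.003],"offset":[0.065,0.013,0.6],"jaw":0.4},{"rotation":[0,0,0.003],"offset":[0.065,0.013,0.72],"jaw":0.4},{"rotation":[0,0,0.003],"offset":[0.065,0.013,0.726],"jaw":0.4},{"rotation":[0,0,0.003],"offset":[0.065,0.013,0.726],"jaw":0.4}]'; python3 - <<'E'
from h import *
S=np.array([.6413,.0445]);d=np.array([-.228,.974])
to([*S,.0515],103.2);to([*(S-.05*d),.0515],103.2)
s=imaging.grab_frame("scene");cv2.imwrite("pics/c4.png",crop("",255,185,110,110,5,s)[:,:,::-1])
E
```

```text
time: 5.23
tcp_pos: [0.6531, -0.0031, 0.052]
ee_rot: [0.621, 0.784, -0.001, -0.001]
ft_force: [-0.2, 0.3, -2.7]
finger_gap: 0.0555
grip_force: 30.0
t 5.23 offset [ 0.327 -0.004  0.004] rot [-0.001 -0.    -0.   ]
t 5.23 offset [-0.006 -0.004  0.004] rot [-0.001 -0.    -0.   ]
```

View pics/c4.png

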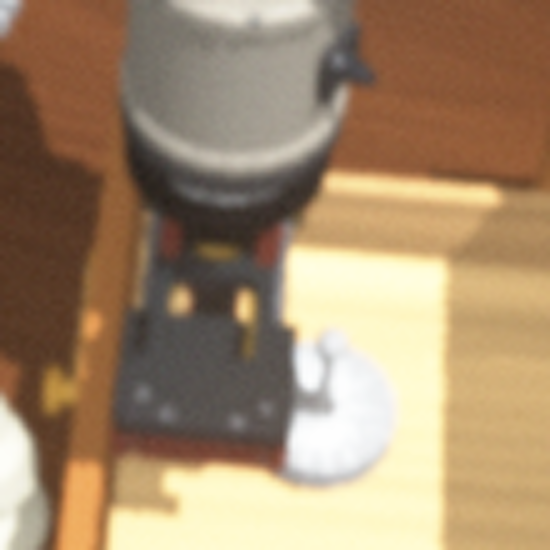

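The hand is clear of the front panel and the drawer hasn't moved; the ball is at crop (330,340). I'll slide in slowly and watch the force.

```bash
python3 -m jog '[{"rotation":[0,0,0],"offset":[0.03,-0.004,0],"jaw":0.4},{"rotation":[0,0,0],"offset":[0.06,-0.004,0],"jaw":0.4},{"rotation":[0,0,0],"offset":[0.09,-0.004,0],"jaw":0.4},{"rotation":[0,0,0],"offset":[0.11,-0.004,0],"jaw":0.4},{"rotation":[0,0,0],"offset":[0.13,-0.004,0],"jaw":0.4},{"rotation":[0,0,0],"offset":[0.15,-0.004,0],"jaw":0.4},{"rotation":[0,0,0],"offset":[0.17,-0.004,0],"jaw":0.4},{"rotation":[0,0,0],"offset":[0.17,-0.004,0],"jaw":0.4}]'; python3 -m jog '[{"rotation":[0,0,0],"offset":[0.015,0,0],"jaw":0.4},{"rotation":[0,0,0],"offset":[0.03,0,0],"jaw":0.4},{"rotation":[0,0,0],"offset":[0.045,0,0],"jaw":0.4},{"rotation":[0,0,0],"offset":[0.06,0,0],"jaw":0.4},{"rotation":[0,0,0],"offset":[0.06,0,0],"jaw":0.4}]';  python3 - <<'E'
from h import *
S=np.array([.6413,.0445])
to([*S,.0515],103.2)
for i in range(4): s=imaging.grab_frame("scene");print(robot.get_state()["ft_force"])
E
```

```text
time: 5.95
tcp_pos: [0.6472, 0.0232, 0.0526]
ee_rot: [0.62, 0.784, 0.0, -0.0]
ft_force: [-0.7, -0.1, -3.4]
finger_gap: 0.056
grip_force: 30.0
time: 6.37
tcp_pos: [0.6452, 0.0317, 0.0526]
ee_rot: [0.62, 0.784, 0.0, -0.0]
ft_force: [0.6, -0.1, -4.0]
finger_gap: 0.0557
grip_force: 30.0
t 6.37 offset [ 0.089 -0.006  0.007] rot [ 0.    -0.     0.001]
[-0.64707347 -0.64408154 -2.79836544]
[ 0.07133399  0.00617845 -2.01537911]
[ 0.45883137 -0.35841093 -3.41549616]
[ 0.22009982 -0.7409385  -3.16606271]
```

```bash
python3 -m jog '[{"rotation":[0,0,0],"offset":[0.02,0,0],"jaw":0.4},{"rotation":[0,0,0],"offset":[0.04,0,0],"jaw":0.4},{"rotation":[0,0,0],"offset":[0.06,0,0],"jaw":0.4},{"rotation":[0,0,0],"offset":[0.075,0,0],"jaw":0.4},{"rotation":[0,0,0],"offset":[0.085,0,0],"jaw":0.4},{"rotation":[0,0,0],"offset":[0.085,0,0],"jaw":0.4},{"rotation":[0,0,0],"offset":[0.085,0,0],"jaw":0.4}]';  python3 - <<'E'
from h import *
S=np.array([.6413,.0445])
to([*S,.0515],103.2)
s=imaging.grab_frame("scene");cv2.imwrite("pics/c5.png",crop("",255,185,110,110,5,s)[:,:,::-1])
E
```

```text
time: 7.15
tcp_pos: [0.6424, 0.0434, 0.0526]
ee_rot: [0.621, 0.784, -0.0, 0.0]
ft_force: [0.9, -0.4, -2.9]
finger_gap: 0.0557
grip_force: 30.0
t 7.15 offset [ 0.009 -0.006  0.008] rot [0.    0.    0.001]
```

View pics/c5.png

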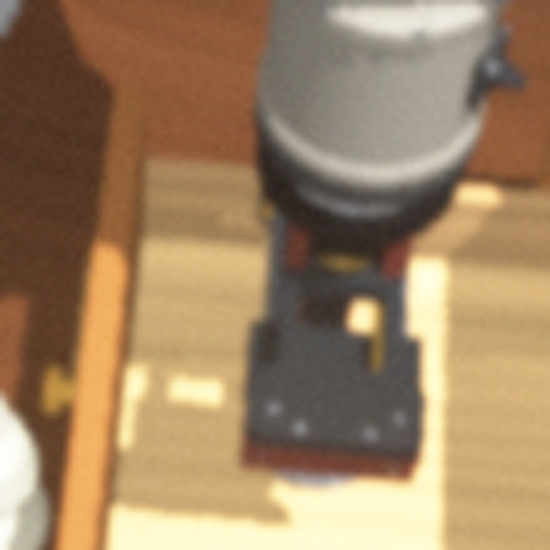

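The drawer is still in place (knob at crop (55,388)), so the stem is in the slot. Next I lower onto the lower mass until it touches.

```bash
python3 -m jog '[{"rotation":[0,0,0],"offset":[0.005,0,0.006],"jaw":0.4},{"rotation":[0,0,0],"offset":[0.005,0,0.012],"jaw":0.4},{"rotation":[0,0,0],"offset":[0.005,0,0.016],"jaw":0.4},{"rotation":[0,0,0],"offset":[0.005,0,0.016],"jaw":0.4},{"rotation":[0,0,0],"offset":[0.005,0,0.016],"jaw":0.4}]'
```

```text
time: 7.62
tcp_pos: [0.6423, 0.0441, 0.0505]
ee_rot: [0.621, 0.784, 0.0, 0.0]
ft_force: [-2.4, 1.0, 0.4]
finger_gap: 0.0559
grip_force: 30.0
```

```bash
python3 -m jog '[{"rotation":[0,0,0],"offset":[0,0,0],"jaw":0.7},{"rotation":[0,0,0],"offset":[0,0,0],"jaw":0.85},{"rotation":[0,0,0],"offset":[0,0,0],"jaw":1},{"rotation":[0,0,0],"offset":[0,0,0],"jaw":1},{"rotation":[0,0,0],"offset":[0,0,0],"jaw":1},{"rotation":[0,0,0],"offset":[0,0,0],"jaw":1},{"rotation":[0,0,0],"offset":[0,0,0],"jaw":1},{"rotation":[0,0,0],"offset":[0,0,0],"jaw":1}]'; python3 -m jog '[{"rotation":[0,0,0],"offset":[0,0,-0.1],"jaw":1},{"rotation":[0,0,0],"offset":[0,0,-0.3],"jaw":1},{"rotation":[0,0,0],"offset":[0,0,-0.5],"jaw":1},{"rotation":[0,0,0],"offset":[0,0,-0.75],"jaw":1},{"rotation":[0,0,0],"offset":[0,0,-1],"jaw":1},{"rotation":[0,0,0],"offset":[0,0,-1],"jaw":1}]'; python3 - <<'E'
from h import *
F=np.array([.6643,-.053]);d=np.array([-.228,.974])
to([*(F-.06*d),.205],103.2)
E
```

```text
time: 8.28
tcp_pos: [0.6423, 0.044, 0.0502]
ee_rot: [0.621, 0.784, 0.0, 0.0]
ft_force: [0.2, 0.9, -0.4]
finger_gap: 0.0878
grip_force: 0.0
time: 8.78
tcp_pos: [0.6465, 0.0454, 0.2098]
ee_rot: [0.621, 0.784, 0.005, 0.005]
ft_force: [1.3, 0.6, 0.4]
finger_gap: 0.0879
grip_force: 0.0
t 8.78 offset [-1.066 -0.036  0.033] rot [0.009 0.001 0.001]
```

```bash
python3 -m jog '[{"rotation":[0,0,0],"offset":[-0.2,0,0],"jaw":0},{"rotation":[0,0,0],"offset":[-0.45,0,0],"jaw":0},{"rotation":[0,0,0],"offset":[-0.7,0,0],"jaw":0},{"rotation":[0,0,0],"offset":[-0.9,0,0],"jaw":0},{"rotation":[0,0,0],"offset":[-1,0,0],"jaw":0},{"rotation":[0,0,0],"offset":[-1,0,0],"jaw":0},{"rotation":[0,0,0],"offset":[-1,0,0],"jaw":0},{"rotation":[0,0,0],"offset":[-1,0,0],"jaw":0}]' 20; python3 - <<'E'
from h import *
F=np.array([.6643,-.053]);d=np.array([-.228,.974]);e=np.array([.974,.228])
to([*(F-.04*d-.008*e),.085],103.2)
t=imaging.grab_frame("top");s=imaging.grab_frame("scene")
f=np.zeros((400,800,3),np.uint8);f[:,:400]=crop("",190,125,100,100,4,t);f[:,400:]=crop("",270,215,80,80,5,s)
cv2.imwrite("pics/c6.png",f[:,:,::-1])
E
```

```text
time: 9.45
tcp_pos: [0.6765, -0.0989, 0.2006]
ee_rot: [0.62, 0.785, 0.001, -0.001]
ft_force: [-0.1, 0.8, -0.0]
finger_gap: 0.0378
grip_force: 0.0
t 9.45 offset [ 0.048 -0.063  0.771] rot [ 0.    -0.001  0.003]
```

View pics/c6.png

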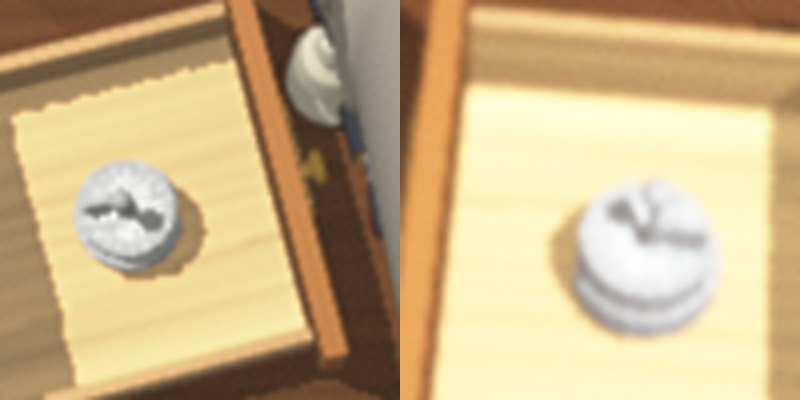

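The top crop (128,210) shows the mass seated, flat, with its slot facing the chest and the stem inside. The scene crop shows both discs stacked flat, so I can push.

```bash
python3 -m jog '[{"rotation":[0,0,0],"offset":[0.03,-0.06,0],"jaw":0},{"rotation":[0,0,0],"offset":[0.03,-0.06,0],"jaw":0},{"rotation":[0,0,0],"offset":[0.03,-0.06,0],"jaw":0},{"rotation":[0,0,0],"offset":[0.03,-0.06,0.15],"jaw":0},{"rotation":[0,0,0],"offset":[0.03,-0.06,0.35],"jaw":0},{"rotation":[0,0,0],"offset":[0.03,-0.06,0.55],"jaw":0},{"rotation":[0,0,0],"offset":[0.03,-0.06,0.75],"jaw":0},{"rotation":[0,0,0],"offset":[0.03,-0.06,0.77],"jaw":0}]'; python3 -m jog '[{"rotation":[0,0,0],"offset":[0.03,0,0],"jaw":0},{"rotation":[0,0,0],"offset":[0.06,0,0],"jaw":0},{"rotation":[0,0,0],"offset":[0.09,0,0],"jaw":0},{"rotation":[0,0,0],"offset":[0.12,0,0],"jaw":0},{"rotation":[0,0,0],"offset":[0.14,0,0],"jaw":0},{"rotation":[0,0,0],"offset":[0.16,0,0],"jaw":0},{"rotation":[0,0,0],"offset":[0.18,0,0],"jaw":0},{"rotation":[0,0,0],"offset":[0.2,0,0],"jaw":0}]'
```

```text
time: 10.22
tcp_pos: [0.6634, -0.099, 0.0791]
ee_rot: [0.62, 0.784, -0.002, -0.004]
ft_force: [-1.4, 0.4, -0.0]
finger_gap: 0.0003
grip_force: 0.0
time: 10.88
tcp_pos: [0.66, -0.0703, 0.0851]
ee_rot: [0.621, 0.784, 0.0, 0.0]
ft_force: [-0.4, 0.8, -0.4]
finger_gap: 0.0005
grip_force: 0.0
```

```bash
python3 -m jog '[{"rotation":[0,0,0],"offset":[0.015,0,0],"jaw":0},{"rotation":[0,0,0],"offset":[0.03,0,0],"jaw":0},{"rotation":[0,0,0],"offset":[0.045,0,0],"jaw":0},{"rotation":[0,0,0],"offset":[0.06,0,0],"jaw":0},{"rotation":[0,0,0],"offset":[0.08,0,0],"jaw":0},{"rotation":[0,0,0],"offset":[0.1,0,0],"jaw":0},{"rotation":[0,0,0],"offset":[0.12,0,0],"jaw":0},{"rotation":[0,0,0],"offset":[0.14,0,0],"jaw":0}]'; for i in 1 2 3; do python3 -m jog '[{"rotation":[0,0,0],"offset":[0.025,0,0],"jaw":0},{"rotation":[0,0,0],"offset":[0.05,0,0],"jaw":0},{"rotation":[0,0,0],"offset":[0.075,0,0],"jaw":0},{"rotation":[0,0,0],"offset":[0.1,0,0],"jaw":0},{"rotation":[0,0,0],"offset":[0.125,0,0],"jaw":0},{"rotation":[0,0,0],"offset":[0.15,0,0],"jaw":0},{"rotation":[0,0,0],"offset":[0.175,0,0],"jaw":0},{"rotation":[0,0,0],"offset":[0.2,0,0],"jaw":0}]'; done; python3 - <<'E'
from h import *
F=np.array([.6643,-.053]);d=np.array([-.228,.974])
p=robot.get_state()["tcp_pos"][:2];print("pushed",(p-F)@d+.010)
t=imaging.grab_frame("top");s=imaging.grab_frame("scene")
f=np.zeros((400,800,3),np.uint8);f[:,:400]=crop("",130,115,160,160,2.5,t);f[:,400:]=crop("",270,190,130,130,400/130,s)
cv2.imwrite("pics/c7.png",f[:,:,::-1])
E
```

```text
time: 11.55
tcp_pos: [0.655, -0.0499, 0.0847]
ee_rot: [0.621, 0.784, -0.0, -0.0]
ft_force: [0.1, -3.0, 0.2]
finger_gap: 0.0005
grip_force: 1.3
time: 12.22
tcp_pos: [0.648, -0.0205, 0.0846]
ee_rot: [0.621, 0.784, -0.0, -0.0]
ft_force: [-0.8, -3.0, 1.9]
finger_gap: 0.0003
grip_force: 1.4
time: 12.88
tcp_pos: [0.6411, 0.0087, 0.0846]
ee_rot: [0.621, 0.784, -0.0, -0.0]
ft_force: [-2.3, -3.1, -0.2]
finger_gap: 0.0006
grip_force: 1.4
time: 13.55
tcp_pos: [0.6344, 0.038, 0.0846]
ee_rot: [0.621, 0.784, -0.0, -0.0]
ft_force: [-1.8, -2.7, -1.6]
finger_gap: 0.0005
grip_force: 1.4
pushed 0.10545522658229764
```

View pics/c7.png

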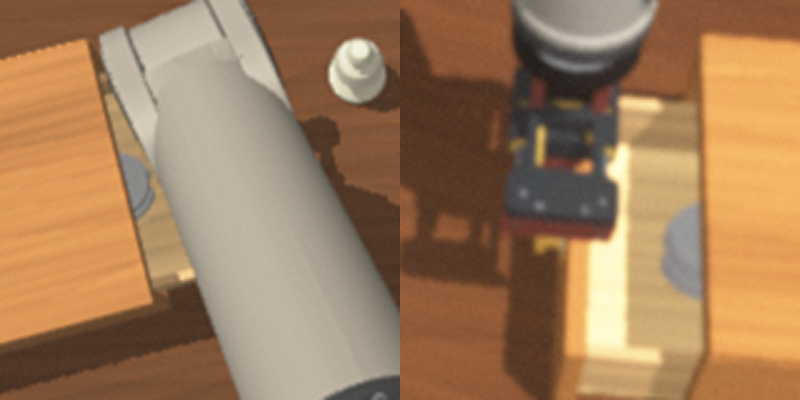

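Both discs are still stacked and the drawer slides at about 3 N. I'll continue, slower towards the catch.

```bash
for i in 1; do python3 -m jog '[{"rotation":[0,0,0],"offset":[0.025,0,0],"jaw":0},{"rotation":[0,0,0],"offset":[0.05,0,0],"jaw":0},{"rotation":[0,0,0],"offset":[0.075,0,0],"jaw":0},{"rotation":[0,0,0],"offset":[0.1,0,0],"jaw":0},{"rotation":[0,0,0],"offset":[0.125,0,0],"jaw":0},{"rotation":[0,0,0],"offset":[0.15,0,0],"jaw":0},{"rotation":[0,0,0],"offset":[0.175,0,0],"jaw":0},{"rotation":[0,0,0],"offset":[0.2,0,0],"jaw":0}]'; done; for i in 1 2; do python3 -m jog '[{"rotation":[0,0,0],"offset":[0.01,0,0],"jaw":0},{"rotation":[0,0,0],"offset":[0.02,0,0],"jaw":0},{"rotation":[0,0,0],"offset":[0.03,0,0],"jaw":0},{"rotation":[0,0,0],"offset":[0.04,0,0],"jaw":0},{"rotation":[0,0,0],"offset":[0.05,0,0],"jaw":0},{"rotation":[0,0,0],"offset":[0.06,0,0],"jaw":0},{"rotation":[0,0,0],"offset":[0.07,0,0],"jaw":0},{"rotation":[0,0,0],"offset":[0.08,0,0],"jaw":0}]'; done
```

```text
time: 14.32
tcp_pos: [0.628, 0.0674, 0.085]
ee_rot: [0.621, 0.784, 0.0, 0.0]
ft_force: [3.1, -2.8, 0.2]
finger_gap: 0.0007
grip_force: 1.4
time: 14.98
tcp_pos: [0.6247, 0.0785, 0.0847]
ee_rot: [0.621, 0.784, -0.0, -0.0]
ft_force: [1.1, -2.2, 2.4]
finger_gap: 0.0003
grip_force: 1.3
time: 15.65
tcp_pos: [0.6219, 0.0902, 0.0846]
ee_rot: [0.621, 0.784, -0.0, -0.0]
ft_force: [0.1, -2.5, 1.9]
finger_gap: 0.0004
grip_force: 1.3
```

```bash
for i in 1 2; do python3 -m jog '[{"rotation":[0,0,0],"offset":[0.005,0,0],"jaw":0},{"rotation":[0,0,0],"offset":[0.01,0,0],"jaw":0},{"rotation":[0,0,0],"offset":[0.015,0,0],"jaw":0},{"rotation":[0,0,0],"offset":[0.02,0,0],"jaw":0},{"rotation":[0,0,0],"offset":[0.025,0,0],"jaw":0},{"rotation":[0,0,0],"offset":[0.03,0,0],"jaw":0},{"rotation":[0,0,0],"offset":[0.035,0,0],"jaw":0},{"rotation":[0,0,0],"offset":[0.04,0,0],"jaw":0}]' | grep -E "tcp|ft|grip"; done
```

```text
tcp_pos: [0.6205, 0.096, 0.0846]
ft_force: [-0.5, -2.0, 2.0]
grip_force: 1.3
tcp_pos: [0.6202, 0.0974, 0.0847]
ft_force: [1.0, -12.0, 3.9]
grip_force: 6.1
```

```bash
for i in 1 2 3; do python3 -m jog '[{"rotation":[0,0,0],"offset":[0.004,0,0],"jaw":0},{"rotation":[0,0,0],"offset":[0.008,0,0],"jaw":0},{"rotation":[0,0,0],"offset":[0.012,0,0],"jaw":0}]' | grep -E "tcp|ft|grip"; done
```

```text
tcp_pos: [0.6197, 0.0994, 0.0846]
ft_force: [0.4, -8.7, 3.1]
grip_force: 4.7
tcp_pos: [0.6187, 0.1036, 0.0846]
ft_force: [-0.3, -4.6, 1.3]
grip_force: 2.3
tcp_pos: [0.6178, 0.1079, 0.0846]
ft_force: [-0.6, -0.5, -0.2]
grip_force: 0.3
```

```bash
for i in 1 2 ; do python3 -m jog '[{"rotation":[0,0,0],"offset":[0.004,0,0],"jaw":0},{"rotation":[0,0,0],"offset":[0.008,0,0],"jaw":0},{"rotation":[0,0,0],"offset":[0.012,0,0],"jaw":0}]' | grep -E "tcp|ft|grip"; done
```

```text
tcp_pos: [0.6177, 0.11, 0.0848]
ft_force: [-0.3, -0.3, -0.2]
grip_force: 0.0
tcp_pos: [0.6176, 0.1102, 0.0848]
ft_force: [0.8, -1.7, 0.3]
grip_force: 1.2
```

```bash
python3 -m jog '[{"rotation":[0,0,0],"offset":[0.004,0,0],"jaw":0},{"rotation":[0,0,0],"offset":[0.008,0,0],"jaw":0},{"rotation":[0,0,0],"offset":[0.012,0,0],"jaw":0}]' | grep -E "tcp|ft|grip"; python3 -m jog '[{"rotation":[0,0,0],"offset":[-0.04,0,0],"jaw":0},{"rotation":[0,0,0],"offset":[-0.08,0,0],"jaw":0},{"rotation":[0,0,0],"offset":[-0.15,0,0],"jaw":0},{"rotation":[0,0,0],"offset":[-0.3,0,0],"jaw":0},{"rotation":[0,0,0],"offset":[-0.45,0,0],"jaw":0},{"rotation":[0,0,0],"offset":[-0.45,0,-0.25],"jaw":0},{"rotation":[0,0,0],"offset":[-0.45,0,-0.5],"jaw":0},{"rotation":[0,0,0],"offset":[-0.45,0,-0.5],"jaw":0}]'; python3 - <<'E'
from h import *
t=imaging.grab_frame("top");s=imaging.grab_frame("scene")
f=np.zeros((400,800,3),np.uint8);f[:,:400]=crop("",130,115,160,160,2.5,t);f[:,400:]=crop("",270,190,130,130,400/130,s)[:400,:400]
cv2.imwrite("pics/c8.png",f[:,:,::-1])
E
```

```text
tcp_pos: [0.6176, 0.1103, 0.0848]
ft_force: [1.9, -6.9, 0.9]
grip_force: 3.5
time: 19.15
tcp_pos: [0.6366, 0.0466, 0.1668]
ee_rot: [0.621, 0.784, 0.004, 0.003]
ft_force: [2.3, 1.6, -0.1]
finger_gap: 0.0004
grip_force: 0.0
```

View pics/c8.png

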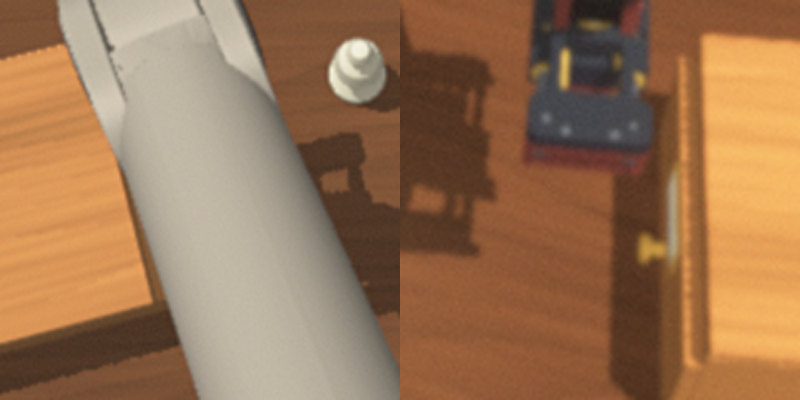

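The drawer sits against the chest, with its front at scene crop x≈690. The force dropped past the crest and then rose against a hard stop, the hand is clear, and the maquette hasn't moved. I'll hand it in.

```bash
python3 -c "
from plant import robot
print(robot.finish_job())"
```

```text
the job is handed in; nothing more can be done
None
```

The mass was let go flat on the stem with its slot facing away from the lower one's, the drawer was pushed past its catch to the stop, and the job is handed in; I couldn't see the mass once the drawer was shut, and no verdict came back.

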